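# Slide the gearbox cover onto its dowel

### The arm

A 7-joint arm with a two-finger parallel gripper is mounted at the origin on the work surface. World frame = base frame: x ahead of the robot, y to its left, z up, the work surface at z = 0. Lengths are in m, angles in rad, forces in N, time in s.
With the tool pointing down it reaches from about 0.425 to 0.925 m from the base axis. Payload 6.8 kg.
Tool frame: the origin (TCP) lies on the mounting face of the last link; the fingertips stand 173 mm ahead of it and the grasp point (between the pads) lies 155 mm ahead of it; z points along the fingers, y is the line along which they close (so a half turn about z gives the same grasp; the last joint's range is limited). The gripper opens to 85 mm and grips with 20 to 120 N. Pads are 22 mm wide; open, the fingers measure 114 mm over their backs; the gripper's body (76 mm by 85 mm) begins 54 mm behind the grasp point. The pads swing forward as they close: fully open they stand 13 mm farther back than shut.
Start: joints at [-0.108, 0.477, 0.022, 1.555, -0.011, 1.109, -0.083], TCP at [0.675, 0, 0.405] pointing down, gripper open.
Joint ranges: [-2.96, 2.96], [-0.34, 2.1], [-1.41, 1.46], [0.24, 2.44], [-1.37, 4.51], [0.17, 1.92], [-2.96, 2.96]. Speed limits (rad/s): [2.39, 2.39, 3.14, 3.14, 3.14, 3.14, 3.14].

### API

Orientations are given as a unit quaternion [w, x, y, z].
In Python, from station import bot gives the robot as it stands. The module is installed in compiled form; this text tells all that it offers.
- The arm moves only by the shell command python3 -m pendant 'ROWS' [FORCE]. ROWS is JSON, a list of rows, each a list of 5 numbers: the finger opening in m, from 0 to 0.0854, then the shift along the tool's x, y, z in m, then the turn about the tool's z in degrees. In form: [[jaw, x, y, z, yaw], ...]. A call has 1 to 12 rows; each row shifts and turns the commanded pose from where the row before left it, along the tool's axes as they then stand; what a row does not reach is not made up. A row lasts 1/12 s, in which the tool goes at most 41.7 mm and 7.16 degrees, less where a joint would pass 70% of its speed; a pose out of reach is approached as far as the arm can. A call with a gripper value outside its range is refused whole. The fingers move at their own pace and stop on an object; FORCE is the grip in N (left out, the last holds). Time passes only in rows, so rows that do not move let the fingers close. It gives the time, the measured TCP pose, the force, the opening and the grip force at its end, in the units of the state.
- bot.get_obs(): the state, without advancing time (a new reading comes with each control period).
- bot.read_camera(name): name is "scene" or "side" or "wrist"; returns (picture, depth): 480x640x3 uint8, blue, green, red; 480x640 float32, m along the optical axis (not along the pixel's ray), 0 where there is no reading.
- bot.camera_model(name): a dict with "intrinsics" (3x3 intrinsics, pixels), "R" (3x3) and "t" (3): a world point X has camera coordinates R X + t. Camera axes: x right, y down, z forward; pixel columns grow to the right and rows downward; lengths in m; the calibration is good to about 2 mm. A picture is of the moment at which its call begins: read the wrist's pose just before it. camera_model takes no time and is no camera call; for the wrist camera it gives the pose at the moment of the call.
- bot.hand_in(): hands the job in; it is judged then, once.
Trained networks look in the newest picture that a camera, given by its name, has taken for a name from the list of things; names that differ only in an ending like _2 or _b are one class to them, and where a whole thing is asked for, a point or a joint stands for the part that bears it (a point fixed in the world has none). Each returns a list of dicts, best first, with "score" (0 to 1); they miss things now and then, are a little off and sometimes report something else, mostly with a low value. They report only what shows in the picture. A call takes as long as a camera call. They do not tell look-alikes from the thing itself.
- bot.boxes_of(name, camera): "at" ([column, row] in pixels, amid what is visible of it).
- bot.trace(name, camera): "mask" (480x640 bool, what is visible of it) and "at" ([column, row] in pixels, amid what is visible of it).
- bot.pinpoint(name, camera): "at" ([column, row] in pixels: a listed point, or the origin of a listed thing).
The state is a dict: "t": time; "q": joint angles; "joint_vel": joint speeds; "joint_torque": joint torques, N m; "eef_pos": TCP position; "tool_rot": TCP orientation; "contact_force": force on the tool from outside, world axes, zero at the start; "torque": the same for the moment, N m; "gripper_width": opening from 0.0 (shut) to 1.0 (fully open); "grasp_force": force on a finger pad.
Only numpy, scipy, OpenCV 4.12 (cv2) and the standard library are available. Lean on these libraries where they do the work, as an engineer would, in place of code of your own. Each camera call takes 0.05 s, during which the arm holds its last target. There are 200 camera calls.

### The job

Fit the blue cover plate on the gearbox casing: lay it on the casing's upper face so that its front part rides on the brass dowel, hole still short of the dowel and long side up against the raised edge, then slide it along that edge until the hole drops over the dowel and the plate lies fully home, flat and square to the edge. Be gentle throughout: never force the plate or press hard on the casing. Let go of the plate and leave the other things on the bench where they are.

Things in the scene. Friction and masses are not known exactly. Their poses are not given: they have to be found in the camera images.
- cover_pull (a point): centre of the upright black pull on the cover, the part to grip: 14 mm thick (x), 44 mm long (y), 46 mm tall, standing on the plate's centre line. This point is 28 mm above the plate's underside (the pull spans 5 to 51 mm above it). Axes are the cover's: z up out of the plate, y along its length towards the end with the hole.
- cover: loose blue plate 70 mm (x) by 130 mm (y) by 5 mm thick with a hole and a black pull, 0.13 to 0.25 kg; starts flat on the bench. Origin at the centre of its underside; the pull is at y -20 mm, so the nose is a little heavy. Laid over the dowel it rests with its front part on the dowel and the rear can tip down onto the face; when the hole comes over the dowel it can drop.
- cover_hole (a point): centre of the cover's round through hole, at the plate's underside; hole 20 mm across, 50 mm ahead (+y of the cover) of the pull, on the centre line, so 35 mm from either long side and 35 mm from the front end. Axes as cover_pull.
- casing_face (a point): point on the casing's flat upper face (75 mm above the bench), the nominal foot of the brass dowel. The dowel is 16 mm across, 6 mm tall, top rim bevelled 1.5 mm, fixed; across the face (x) it stands truly here, but along y it differs between casings by up to 6 mm either way and is not reported: find it by feel or sight. Axes: y the direction to slide the cover, x towards the raised edge.
- casing: fixed aluminium gearbox casing, 100 mm (x) by 230 mm (y), on wooden blocks; origin on the bench under its centre, axes as casing_face, which is at x 5, y 30, z 75 mm. A straight dark steel raised edge, 11 mm above the face and 10 mm thick, runs along its whole +x side, its inner side 35 mm in +x from casing_face (half the cover's width).
- meter: red and black multimeter lying flat, 90 x 170 x 32 mm, origin under its centre; leave alone
- socket_a: steel socket, upright, 30 mm across, 45 mm tall, origin under its centre; leave alone
- socket_b: steel socket, upright, 26 mm across, 36 mm tall, origin under its centre; leave alone
- socket_c: steel socket, upright, 34 mm across, 50 mm tall, origin under its centre; leave alone
- spray: upright blue spray can with red cap, 58 mm across, 190 mm tall, origin under its centre; leave alone
- mallet: mallet lying along its x, 280 mm long, head at +x; leave alone
- wrench: steel wrench lying along its x, 150 mm long; leave alone
There are look-alikes about, which are no part of the job. Of the things that look like the cover, the middle-sized one is meant.

How it is judged:
On the way:
1. the cover rides on the dowel, not yet dropped, touching the casing and squared up with its long side within 4 mm of the raised edge (contact force between cover and casing above 0.2 N and z of cover_hole in the frame of casing_face between 0.003 and 0.013 m and x of cover_hole in the frame of casing_face between -0.004 and 0.003 m and y of cover_hole in the frame of casing_face between -0.045 and 0.02 m and angle between the y axis of cover_hole and the y axis of casing_face, either way round below 0.08 rad), for 0.1 s.
At the end, for the whole second after the job is handed in: the cover lies at rest flat on the casing face (underside at the hole within 1.5 mm of the face, tilt under 0.02 rad), the dowel in its hole (hole within 4 mm of the nominal point across the edge, 9.5 mm along it), long side parallel to the raised edge within 0.06 rad (z of cover_hole in the frame of casing_face between -0.0015 and 0.0015 m and x of cover_hole in the frame of casing_face between -0.004 and 0.004 m and y of cover_hole in the frame of casing_face between -0.0095 and 0.0095 m and angle between the y axis of cover_hole and the y axis of casing_face, either way round below 0.06 rad and angle between cover_hole's own z axis and vertical below 0.02 rad and linear speed of cover below 0.01 m/s); the robot touches nothing.
It fails at once if the casing or its dowel is pressed with more than 25 N (contact force between casing and anything else above 25 N).
It fails at once if another thing on the bench is moved by more than 15 mm (distance of any of meter, socket_a, socket_b, socket_c, spray, mallet, wrench from where it was at the start of the episode above 0.015 m).
It also fails if it takes over 64 s, if anything falls off the work surface, if the arm or the gripper's body presses on something with over 40 N, if the wrist force passes 120 N, or if a joint passes its speed limit or range.

## Working session

There is one attempt and no reset: what is moved stays moved. The work goes in short steps, Python scripts to look and compute and a shell command to move; the robot and the scene stay as the last step left them, time stands still between calls to the robot, and variables do not carry over. Pictures are saved under pics/ and viewed, at most 10 in all, crops included, and the job is handed in when it is done.

```bash
mkdir -p pics
cat > h.py <<'E'
import numpy as np, cv2
from station import bot
from scipy.spatial.transform import Rotation as Ro
def cam(n):
    m=bot.camera_model(n); p,d=bot.read_camera(n); return p,d,np.array(m["intrinsics"]),np.array(m["R"]),np.array(m["t"])
def ray(K,R,t,uv,z):  # intersect pixel ray with world plane z
    d=R.T@np.linalg.inv(K)@np.array([uv[0],uv[1],1.]); c=-R.T@t
    return c+d*(z-c[2])/d[2]
def cloud(d,K,R,t):
    v,u=np.mgrid[:480,:640]; P=np.stack([(u-K[0,2])/K[0,0]*d,(v-K[1,2])/K[1,1]*d,d],-1)
    return (P-t)@R
def rot(o): 
    q=o["tool_rot"]; return Ro.from_quat([q[1],q[2],q[3],q[0]]).as_matrix()
E
python3 - <<'E'
from h import *
o=bot.get_obs(); print(o["t"],o["eef_pos"],rot(o).round(3).tolist())
for n in ("scene","side"):
    p,d,K,R,t=cam(n); cv2.imwrite(f"pics/{n}0.png",p); W=cloud(d,K,R,t)
    np.savez(f"{n}0.npz",W=W,d=d,p=p)
    for k in ("cover_pull","cover_hole","casing_face","cover","casing"):
        for r in bot.pinpoint(k,n): 
            u,v=map(int,r["at"]); print(n,k,round(r["score"],2),r["at"],W[v,u].round(3) if d[v,u]>0 else None)
E
```

```text
0.0 [6.74720787e-01 3.10640177e-06 4.03713660e-01] [[-0.0, 1.0, -0.002], [1.0, 0.0, -0.0], [-0.0, -0.002, -1.0]]
scene cover_pull 0.85 [127.6, 277.1] [ 0.481 -0.332  0.037]
scene cover_pull 0.78 [208.0, 252.9] [ 0.44  -0.163  0.026]
scene cover_pull 0.74 [131.9, 217.4] [ 0.284 -0.325  0.047]
scene cover_hole 0.83 [202.0, 266.3] [ 0.453 -0.182 -0.   ]
scene cover_hole 0.63 [156.9, 237.5] [ 0.324 -0.278  0.005]
scene casing_face 0.85 [357.5, 244.2] [0.571 0.142 0.08 ]
scene casing_face 0.71 [397.7, 311.7] [0.716 0.176 0.017]
scene cover 0.87 [143.9, 230.7] [ 0.288 -0.308  0.006]
scene cover 0.83 [137.3, 281.6] [ 0.479 -0.317  0.018]
scene cover 0.65 [206.9, 261.8] [ 0.44  -0.171  0.001]
scene casing 0.87 [340.4, 270.8] [0.618 0.089 0.064]
scene casing 0.62 [140.5, 283.8] [ 0.476 -0.313  0.009]
scene casing 0.44 [157.1, 281.0] [ 0.477 -0.279  0.005]
side cover_pull 0.93 [292.4, 416.4] [ 0.257 -0.344  0.069]
side cover_pull 0.74 [355.9, 229.1] [0.693 0.175 0.008]
side cover_pull 0.69 [399.5, 379.9] [ 0.464 -0.339  0.033]
side cover_pull 0.6 [330.1, 329.5] [ 0.426 -0.159  0.019]
side cover_pull 0.56 [325.2, 254.3] [0.509 0.016 0.073]
side cover_hole 0.95 [378.2, 367.6] [ 0.466 -0.276  0.001]
side cover_hole 0.87 [305.7, 398.9] [ 0.312 -0.274 -0.   ]
side cover_hole 0.84 [347.5, 339.1] [ 0.454 -0.181 -0.003]
side casing_face 0.92 [321.6, 226.5] [0.561 0.135 0.074]
side cover 0.76 [298.4, 419.0] [ 0.264 -0.349  0.065]
side cover 0.56 [333.6, 335.2] [ 0.429 -0.166  0.006]
side casing 0.86 [327.8, 251.5] [0.518 0.024 0.074]
```

View pics/scene0.png

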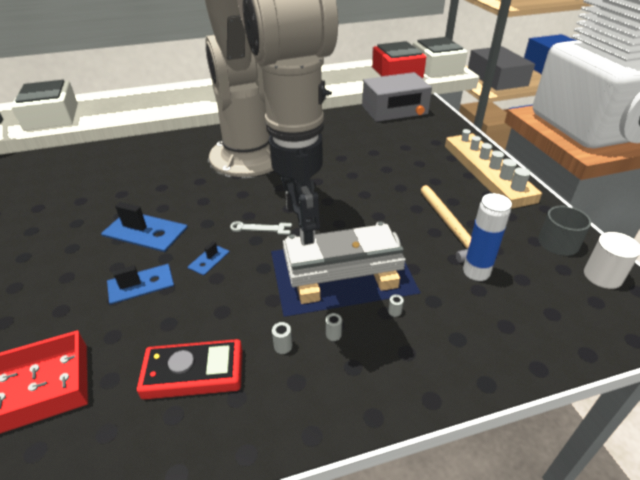

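View pics/side0.png

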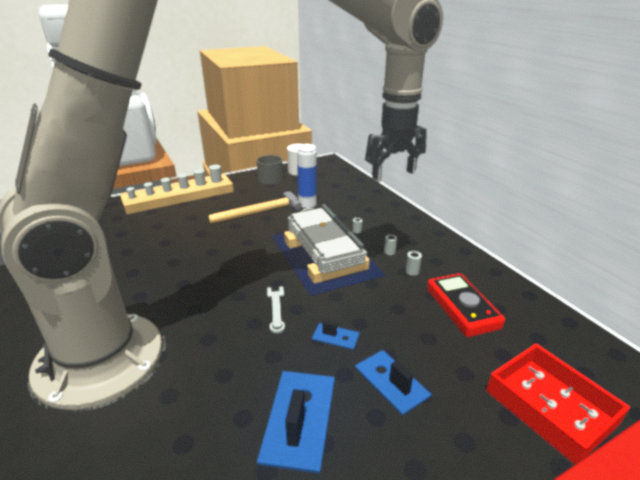

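Scene: three blue look-alikes, at about (145,230) large, (140,283) medium and (208,260) small in the scene picture. The casing is at (343,255) with the brass dowel near (357,244). Now I'll measure the sizes and poses.

Run:
```python
from h import *
for n in ("scene","side"):
    f=np.load(f"{n}0.npz"); W,d,p=f["W"],f["d"],f["p"].astype(int)
    ok=d>0
    blue=ok&(p[...,0]>p[...,2]+50)&(p[...,0]>90)&(W[...,2]<.02)&(W[...,2]>-.01)
    for c in ((.29,-.31),(.479,-.30),(.44,-.17)):
        P=W[blue&(np.hypot(W[...,0]-c[0],W[...,1]-c[1])<.1)]
        if c[0]==.44: P=P[np.hypot(P[:,0]-.44,P[:,1]+.17)<.06]
        if c[0]==.479: P=P[(np.hypot(P[:,0]-.44,P[:,1]+.17)>.06)]
        if c[0]==.29: P=P[np.hypot(P[:,0]-.479,P[:,1]+.3)>.08]
        print(n,len(P),np.median(P[:,2]).round(4),cv2.minAreaRect(P[:,:2].astype(np.float32)*1000))
        # black pull
        B=ok&(p.max(2)<70)&(W[...,2]>.015)&(W[...,2]<.09)&(np.hypot(W[...,0]-c[0],W[...,1]-c[1])<.08)
        if B.sum()>5: q=W[B]; print("  pull",q.mean(0).round(4),q[:,2].max().round(3),cv2.minAreaRect(q[:,:2].astype(np.float32)*1000))
    T=ok&(W[...,2]>.068)&(W[...,2]<.082)&(np.hypot(W[...,0]-.56,W[...,1]-.1)<.16)
    E_=ok&(W[...,2]>.0825)&(W[...,2]<.092)&(np.hypot(W[...,0]-.56,W[...,1]-.1)<.16)
    for m in (T,E_): 
        P=W[m]; print(n,"cas",len(P),np.median(P,0).round(4),cv2.minAreaRect(P[:,:2].astype(np.float32)*1000))
```

```text
scene 1565 0.006 ((280.61029052734375, -306.1685791015625), (191.46112060546875, 111.30812072753906), 54.081016540527344)
  pull [ 0.2787 -0.3262  0.0492] 0.073 ((271.3733215332031, -328.4536437988281), (64.07093048095703, 22.508874893188477), 54.386878967285156)
scene 1217 0.0042 ((466.7632751464844, -315.83026123046875), (83.52378845214844, 133.50552368164062), 7.115471363067627)
  pull [ 0.4774 -0.3336  0.0371] 0.054 ((473.82733154296875, -334.7353210449219), (17.140789031982422, 43.70966720581055), 8.075851440429688)
scene 484 0.0024 ((433.1523132324219, -166.01292419433594), (54.2921028137207, 95.53962707519531), 42.0493049621582)
  pull [ 0.4308 -0.1558  0.0278] 0.036 ((428.2264404296875, -155.80731201171875), (12.22824764251709, 31.46695327758789), 42.4837532043457)
scene cas 3096 [0.5619 0.1151 0.0742] ((557.0730590820312, 114.95262908935547), (235.0081787109375, 113.69473266601562), 85.7259292602539)
scene cas 497 [0.6065 0.1052 0.085 ] ((591.2448120117188, 109.78551483154297), (229.66285705566406, 44.690189361572266), 86.02627563476562)
side 4812 0.0055 ((286.16888427734375
[... 319 characters left out ...]
, 7.392401695251465)
  pull [ 0.4681 -0.3389  0.038 ] 0.052 ((470.98004150390625, -335.7176818847656), (15.92408275604248, 42.13941955566406), 6.037198066711426)
side 670 0.0019 ((437.0518798828125, -162.50035095214844), (56.826759338378906, 92.0975341796875), 43.390403747558594)
  pull [ 0.425  -0.1579  0.0275] 0.036 ((425.35675048828125, -156.02505493164062), (12.476908683776855, 29.688642501831055), 43.621253967285156)
side cas 1982 [0.555  0.0981 0.0733] ((555.1132202148438, 116.16214752197266), (240.55206298828125, 113.29214477539062), 85.26191711425781)
side cas 184 [0.6033 0.0911 0.0843] ((604.7294921875, 110.64347076416016), (232.08978271484375, 12.26513957977295), 85.34712982177734)
```

Run:
```python
import cv2
a=cv2.imread("pics/scene0.png")[210:310,260:420]; b=cv2.imread("pics/side0.png")[195:295,265:425]
cv2.imwrite("pics/crop0.png",cv2.resize(cv2.vconcat([a,b]),None,fx=3,fy=3,interpolation=cv2.INTER_CUBIC))
```

```text
(no output)
```

View pics/crop0.png

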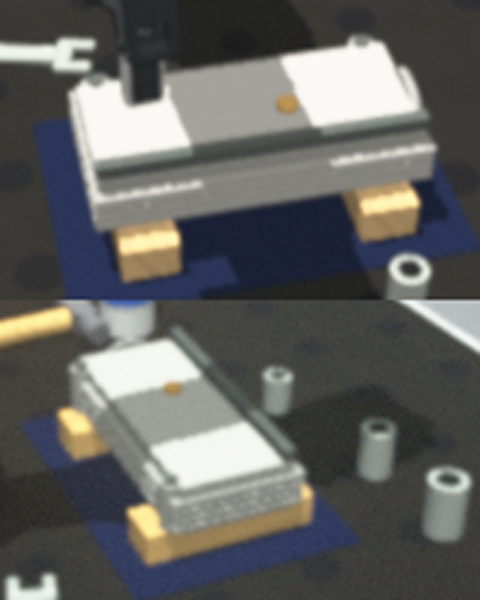

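Medium plate (about 70x130 mm): its pull is near (0.471,-0.335), with cover yaw about +7°. The casing's raised edge is on the far side (+x), casing yaw about -4.6°, dowel at (287,103) in the crop. Next I'll move above the pull.

```bash
python3 -m pendant '[[0.0854,-0.0335,-0.0203,0.0103,0],[0.0854,-0.0335,-0.0203,0.0103,0],[0.0854,-0.0335,-0.0203,0.0103,0],[0.0854,-0.0335,-0.0203,0.0103,0],[0.0854,-0.0335,-0.0203,0.0103,0],[0.0854,-0.0335,-0.0203,0.0103,0],[0.0854,-0.0335,-0.0203,0.0103,0],[0.0854,-0.0335,-0.0203,0.0103,0],[0.0854,-0.0335,-0.0203,0.0103,0],[0.0854,-0.0335,-0.0203,0.0103,0],[0.0854,0,0,0,-7],[0.0854,0,0,0,0]]' 25
cat > look.py <<'E'
from h import *
import sys
o=bot.get_obs(); p,d,K,R,t=cam("wrist"); cv2.imwrite(f"pics/{sys.argv[1]}.png",p); W=cloud(d,K,R,t); M=rot(o)
np.savez(sys.argv[1]+".npz",W=W,d=d,p=p,K=K,R=R,t=t)
print(o["eef_pos"].round(4) if hasattr(o["eef_pos"],"round") else o["eef_pos"], "tool y deg",np.degrees(np.arctan2(M[1,1],M[0,1])).round(2))
for k,z in (("cover_pull",None),("cover_hole",.0),("casing_face",.075)):
    for r in bot.pinpoint(k,"wrist"):
        u,v=map(int,r["at"]); print(k,round(r["score"],2),r["at"],W[v,u].round(4),"at z:",ray(K,R,t,r["at"],z if z is not None else .028).round(4))
E
python3 look.py w1
```

```text
t: 1.6
eef_pos: [0.4698, -0.3377, 0.3012]
tool_rot: [-0.0, 0.663, 0.748, -0.001]
contact_force: [0.6, 0.4, 0.5]
gripper_width: 0.998
grasp_force: 0.0
[ 0.4698 -0.3377  0.3012] tool y deg 6.91
cover_pull 0.71 [321.7, 231.4] [ 0.4688 -0.3266  0.051 ] at z: [ 0.47   -0.3326  0.028 ]
cover_hole 0.88 [322.2, 148.3] [ 0.4643 -0.2836 -0.0008] at z: [ 0.4645 -0.2837  0.    ]
```

View pics/w1.png

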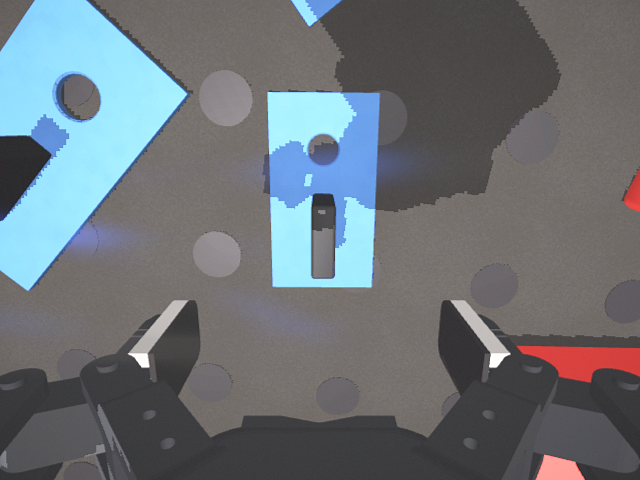

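The plate is centred under the gripper. Its hole is at (323,149), its pull spans about (312–335, 195–278), and the fingers straddle it laterally. I'll measure the pull and plate precisely.

Run:
```python
from h import *
f=np.load("w1.npz"); W,d,p=f["W"],f["d"],f["p"].astype(int)
v,u=np.mgrid[:480,:640]; box=(u>250)&(u<400)&(v>80)&(v<300)&(d>0)
P=W[box&(W[...,2]>.044)&(W[...,2]<.06)]; print(len(P),P.mean(0).round(4),cv2.minAreaRect(P[:,:2].astype(np.float32)*1000))
B=box&(p[...,0]>p[...,2]+50)&(W[...,2]<.012)
P=W[B]; print(np.median(P[:,2]),cv2.minAreaRect(P[:,:2].astype(np.float32)*1000))
m=cv2.morphologyEx(B.astype(np.uint8),cv2.MORPH_OPEN,np.ones((5,5)));P=W[m>0]; print(cv2.minAreaRect(P[:,:2].astype(np.float32)*1000))
```

```text
1801 [ 0.4704 -0.3325  0.05  ] ((470.71478271484375, -333.46966552734375), (13.619104385375977, 43.78803253173828), 6.678066730499268)
0.0041914571620582436 ((468.6949157714844, -315.0091552734375), (72.36621856689453, 133.4131622314453), 6.635676383972168)
((468.6901550292969, -314.96826171875), (72.36621856689453, 133.3308868408203), 6.635676383972168)
```

```bash
python3 -m pendant '[[0.0854,0.004,0.0014,0,0],[0.0854,0,0,0.03,0],[0.0854,0,0,0.03,0],[0.0854,0,0,0.03,0],[0.0854,0,0,0.018,0],[0.0854,0,0,0,0],[0.0,0,0,0,0],[0.0,0,0,0,0],[0.0,0,0,0,0],[0.0,0,0,0,0],[0.0,0,0,0,0],[0.0,0,0,0,0]]' 40
python3 -m pendant '[[0,0,0,0,0],[0,0,0,0,0],[0,0,0,0,0],[0,0,0,0,0],[0,0,0,-0.01,0],[0,0,0,-0.03,0],[0,0,0,-0.04,0],[0,0,0,-0.04,0],[0,0,0,-0.03,0],[0,0,0,0,0]]'
```

```text
t: 2.8
eef_pos: [0.473, -0.3311, 0.1947]
tool_rot: [0.001, 0.663, 0.749, 0.0]
contact_force: [-3.5, 4.1, 8.1]
gripper_width: 0.158
grasp_force: 38.5
t: 3.63
eef_pos: [0.4744, -0.3321, 0.3509]
tool_rot: [0.006, 0.663, 0.749, 0.001]
contact_force: [0.2, -0.7, -1.5]
gripper_width: 0.158
grasp_force: 39.9
```

```bash
python3 look.py w2
python3 - <<'E'
from h import *
for n in ("scene","side"):
    p,d,K,R,t=cam(n); W=cloud(d,K,R,t); q=p.astype(int); ok=d>0
    near=np.hypot(W[...,0]-.56,W[...,1]-.115)<.15
    br=ok&near&(q[...,2]>q[...,0]+50)&(W[...,2]>.07)&(W[...,2]<.09)
    v,u=np.nonzero(br); c=[u.mean(),v.mean()]; print(n,"brass",len(u),c,W[br].mean(0).round(4),ray(K,R,t,c,.081).round(4),"span",W[br][:,:2].min(0).round(4),W[br][:,:2].max(0).round(4))
    for r in bot.pinpoint("casing_face",n): print(r["score"],r["at"],ray(K,R,t,r["at"],.075).round(4))
    T=ok&near&(W[...,2]>.068)&(W[...,2]<.082); E_=ok&near&(W[...,2]>.0835)&(W[...,2]<.092)
    for m in (T,E_):
        P=W[m]; print(n,len(P),np.median(P[:,2]).round(4),cv2.minAreaRect(P[:,:2].astype(np.float32)*1000), cv2.fitLine(P[:,:2].astype(np.float32),cv2.DIST_HUBER,0,.001,.001).ravel().round(4))
    cv2.imwrite(f"pics/{n}1.png",p); np.savez(f"{n}1.npz",W=W,d=d,p=p,K=K,R=R,t=t)
E
```

```text
[ 0.4744 -0.3321  0.3509] tool y deg 6.97
cover_pull 0.76 [18.9, 181.9] [ 0.2825 -0.3226  0.0615] at z: [ 0.2591 -0.3306  0.028 ]
cover_pull 0.71 [317.5, 321.9] [ 0.4737 -0.3238  0.2063] at z: [ 0.486  -0.4158  0.028 ]
cover_hole 0.96 [108.9, 104.9] [ 0.3092 -0.2693 -0.0012] at z: [ 0.3104 -0.2699  0.    ]
casing_face 0.39 [316.2, 321.4] [ 0.4734 -0.3239  0.2061] at z: [ 0.4819 -0.3913  0.075 ]
scene brass 38 [np.float64(355.5), np.float64(244.1578947368421)] [0.5695 0.1392 0.0792] [0.5715 0.1384 0.081 ] span [0.5601 0.1315] [0.5762 0.1498]
0.87 [356.2, 245.6] [0.5699 0.1408 0.075 ]
scene 3232 0.0743 ((557.1851806640625, 114.77410888671875), (234.41213989257812, 113.3003158569336), 85.50035858154297) [0.0717 0.9974 0.558  0.0818]
scene 437 0.0853 ((606.4142456054688, 108.33395385742188), (228.55612182617188, 14.360578536987305), 85.50466918945312) [0.0763 0.9971 0.6064 0.105 ]
side brass 19 [np.float64(321.8421052631579), np.float64(223.68421052631578)] [0.5657 0.1384 0.0778] [0.5631 0.1334 0.081 ] span [0.5588 0.132 ] [0.5725 0.1482]
0.94 [325.5, 227.2] [0.5678 0.1222 0.075 ]
side 1971 0.0733 ((553.4100341796875, 114.20298767089844), (237.0963897705078, 112.71653747558594), 86.29218292236328) [0.0672 0.9977 0.5548 0.1022]
side 148 0.0844 ((604.0773315429688, 109.72296142578125), (229.73179626464844, 11.596383094787598), 85.9316177368164) [0.0754 0.9972 0.6038 0.1035]
```

View pics/w2.png

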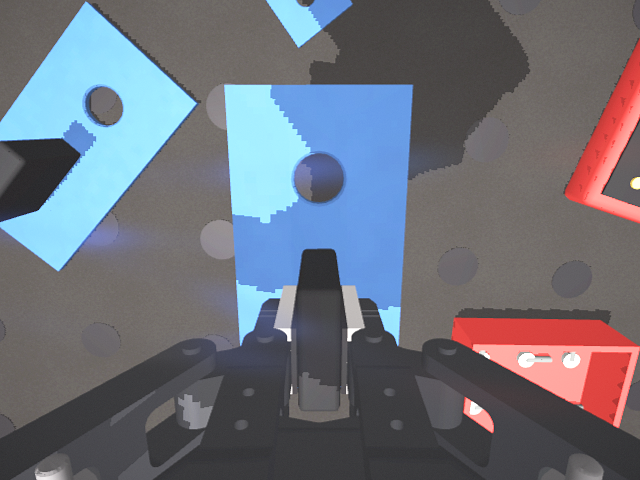

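The plate is held squarely: hole at (318,178), plate spanning rows 85–345. Next I'll fly to short of the casing, square up and look ahead at the dowel from near.

```bash
python3 -m pendant '[[0,0.02,0.0072,0,0],[0,0.036,0.013,0,0],[0,0.036,0.013,0,0],[0,0.036,0.013,0,0],[0,0.036,0.013,0,0],[0,0.036,0.013,0,0],[0,0.036,0.013,0,0],[0,0.036,0.013,0,0],[0,0.036,0.013,0,0],[0,0.015,0.008,0,0],[0,0,0,0,5.7],[0,0,0,0,5.7]]'
python3 -m pendant '[[0,0,0,0,0],[0,0,0,0,0],[0,0,0,0,0]]'
cat > ana.py <<'E'
from h import *
import sys
f=np.load(sys.argv[1]+".npz"); W,d,p=f["W"],f["d"],f["p"].astype(int); K,R,t=f["K"],f["R"],f["t"]
o=bot.get_obs(); M=rot(o); e=np.array(o["eef_pos"]); print("tool",e.round(4),M.round(3).tolist())
v,u=np.mgrid[:480,:640]; ok=d>0
B=ok&(p[...,0]>p[...,2]+50)&(W[...,2]>.11 if e[2]>.33 else W[...,2]>.077)&(u>200)&(u<440)
B=cv2.morphologyEx(B.astype(np.uint8),cv2.MORPH_OPEN,np.ones((3,3)))>0
T=(W[B]-e)@M
n=np.linalg.lstsq(np.c_[T[:,:2],np.ones(len(T))],T[:,2],rcond=None)[0]; print("plate in tool: plane z=ax+by+c",n.round(4))
nw=M@np.array([-n[0],-n[1],1]); print(" normal world",(-nw).round(4))
print(" rect tool mm",cv2.minAreaRect(T[:,:2].astype(np.float32)*1000), "front x",np.percentile(T[:,0],99.8).round(4))
s=np.abs(T[:,0]-.06)<.03
xs=T[s]
for side in (1,-1):
    pts=[]
    for x in np.arange(.03,.08,.004):
        m=np.abs(T[:,0]-x)<.003
        if m.sum()>20: pts.append((x,(T[m,1]*side).max()*side))
    pts=np.array(pts); print(" side",side,np.polyfit(pts[:,0],pts[:,1],1).round(4))
# hole centre: ray through contour centroid on plate plane
for r in bot.pinpoint("cover_hole","wrist")[:3]:
    g=M.T@(R.T@np.linalg.inv(K)@np.array([*r["at"],1.])); c=M.T@(-R.T@t-e)
    s=(n[2]+n[0]*c[0]+n[1]*c[1]-c[2])/(g[2]-n[0]*g[0]-n[1]*g[1]); print(" hole(top) tool",r["score"],r["at"],(c+s*g).round(4))
# casing
near=np.hypot(W[...,0]-.56,W[...,1]-.115)<.15
br=ok&near&(p[...,2]>p[...,0]+40)&(W[...,2]>.07)&(W[...,2]<.09)
if br.sum(): print("brass",br.sum(),W[br].mean(0).round(4),cv2.minEnclosingCircle(W[br][:,:2].astype(np.float32)*1000), [np.percentile(W[br][:,i],[2,98]).round(4).tolist() for i in (0,1)])
E_=ok&near&(W[...,2]>.0835)&(W[...,2]<.092)&(W[...,0]>.58)
if E_.sum()>30:
    P=W[E_]; print("edge",len(P),np.median(P[:,2]).round(4),cv2.minAreaRect(P[:,:2].astype(np.float32)*1000))
    for y in np.arange(.03,.23,.02):
        m=np.abs(P[:,1]-y)<.004
        if m.sum()>5: print("  y",y.round(3),"x",np.percentile(P[m,0],[1,99]).round(4))
E
python3 look.py w3; python3 ana.py w3
```

```text
t: 5.03
eef_pos: [0.552, 0.0064, 0.3427]
tool_rot: [-0.001, 0.734, 0.679, -0.0]
contact_force: [-0.3, -0.5, -3.3]
gripper_width: 0.155
grasp_force: 39.8
t: 5.28
eef_pos: [0.5517, 0.004, 0.3433]
tool_rot: [-0.0, 0.733, 0.68, -0.0]
contact_force: [0.4, -0.6, -2.1]
gripper_width: 0.158
grasp_force: 39.8
[0.5517 0.004  0.3433] tool y deg -4.27
cover_pull 0.77 [318.5, 320.7] [0.5516 0.0133 0.1983] at z: [ 0.545 -0.073  0.028]
cover_pull 0.68 [189.7, 412.2] [0.5183 0.004  0.2256] at z: [ 0.4318 -0.1486  0.028 ]
tool [0.5518 0.0039 0.3437] [[0.076, 0.997, -0.0], [0.997, -0.076, 0.0], [0.0, -0.0, -1.0]]
plate in tool: plane z=ax+by+c [0.0052 0.0036 0.1905]
 normal world [0.0041 0.0048 1.    ]
 rect tool mm ((28.906654357910156, -0.9862899780273438), (70.38203430175781, 107.0285415649414), 89.85723876953125) front x 0.0823
 side 1 [-0.0031  0.0342]
 side -1 [-0.0084 -0.0355]
brass 102 [0.5661 0.1333 0.0778] ((566.390380859375, 134.85723876953125), 5.539246559143066) [[0.5613, 0.5712], [0.1324, 0.1348]]
edge 1846 0.0852 ((600.6701049804688, 62.9860725402832), (133.7113800048828, 10.539694786071777), 85.51901245117188)
  y 0.03 x [0.6024 0.6032]
  y 0.05 x [0.6039 0.605 ]
  y 0.07 x [0.6052 0.6063]
  y 0.09 x [0.5978 0.6081]
  y 0.11 x [0.5991 0.6092]
  y 0.13 x [0.6005 0.6104]
```

View pics/w3.png

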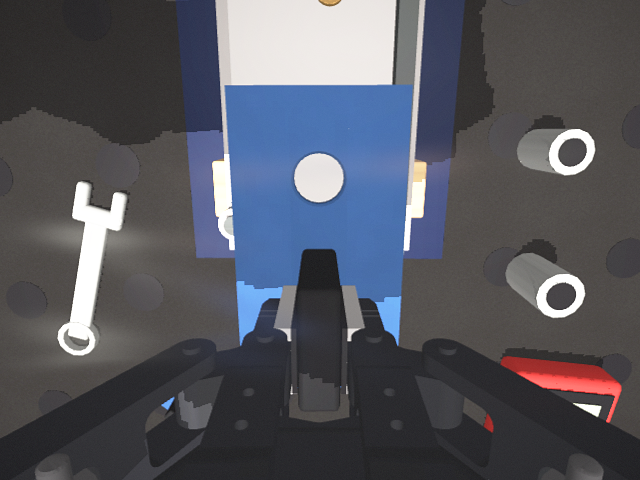

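The plate is level in the grip and its centre line is close to the dowel's. The dowel's lower rim shows at (330,3) and the raised edge at columns 395–415. I'll advance to 22 mm short of the dowel and lower to just above it.

```bash
python3 -m pendant '[[0,0.02,0.001,0,0.4],[0,0.022,0.0015,0,0],[0,0.024,0.0015,0,0],[0,0,0,0.02,0],[0,0,0,0.02,0],[0,0,0,0.015,0],[0,0,0,0,0],[0,0,0,0,0],[0,0,0,0,0]]'
python3 look.py w4; python3 ana.py w4
```

```text
t: 6.28
eef_pos: [0.5617, 0.0696, 0.2897]
tool_rot: [0.0, 0.736, 0.677, 0.001]
contact_force: [0.2, 0.4, -2.7]
gripper_width: 0.158
grasp_force: 39.7
[0.5617 0.0696 0.2897] tool y deg -4.81
cover_pull 0.59 [316.2, 321.0] [0.5614 0.0792 0.1457] at z: [0.5558 0.0198 0.028 ]
tool [0.5617 0.0697 0.2898] [[0.084, 0.996, 0.002], [0.996, -0.084, 0.0], [0.001, 0.002, -1.0]]
plate in tool: plane z=ax+by+c [0.0023 0.0034 0.1905]
 normal world [0.0017 0.0015 1.    ]
 rect tool mm ((24.738967895507812, 0.9371414184570312), (73.35762786865234, 115.22633361816406), 89.86109161376953) front x 0.0822
 side 1 [-0.0173  0.038 ]
 side -1 [-0.0043 -0.0354]
edge 6120 0.0852 ((603.9834594726562, 105.41947937011719), (151.27584838867188, 10.664963722229004), 85.43212890625)
  y 0.03 x [0.5967 0.6031]
  y 0.05 x [0.5979 0.6049]
  y 0.07 x [0.5995 0.6063]
  y 0.09 x [0.6011 0.608 ]
  y 0.11 x [0.6029 0.6096]
  y 0.13 x [0.6043 0.611 ]
  y 0.15 x [0.6027 0.6128]
  y 0.17 x [0.6039 0.6141]
```

View pics/w4.png

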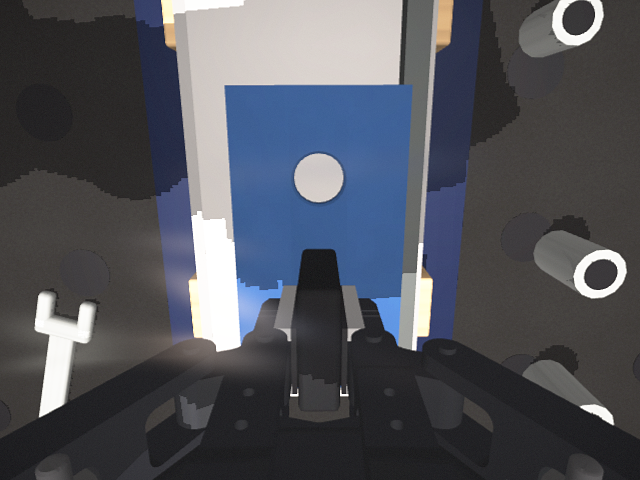

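Run:
```python
from h import *
f=np.load("w4.npz"); W,d,p=f["W"],f["d"],f["p"].astype(int)
o=bot.get_obs(); M=rot(o); e=np.array(o["eef_pos"])
for r in (10,30,50,70,76): print("rim",r,p[r,390:440:3].sum(1).tolist())
for r in (20,40,60,75):
    m=(W[r,:,2]>.0835)&(W[r,:,2]<.089)&(np.arange(640)>380)&(np.arange(640)<450); c=np.nonzero(m)[0]; T=(W[r,c]-e)@M
    print(r,c[0],c[-1],"tool",T[0].round(4),T[-1].round(4),W[r,c[0],2].round(4), "before",((W[r,c[0]-2]-e)@M).round(4))
for r in (90,110,130,150,200,250):
    m=(W[r,:,2]>.092)&(np.arange(640)>200)&(np.arange(640)<440)&(p[r,:,0]>p[r,:,2]+40); c=np.nonzero(m)[0]; T=(W[r,c]-e)@M
    print("plate",r,c[0],c[-1],T[0].round(4),T[-1].round(4),W[r,c[-1],2].round(4))
```

```text
rim 10 [609, 611, 610, 614, 312, 147, 291, 293, 297, 294, 285, 295, 292, 294, 274, 521, 517]
rim 30 [623, 619, 626, 625, 122, 145, 303, 307, 304, 308, 300, 297, 303, 303, 499, 528, 505]
rim 50 [627, 630, 634, 656, 148, 244, 307, 304, 307, 306, 296, 304, 305, 295, 545, 461, 296]
rim 70 [629, 633, 632, 427, 157, 304, 313, 308, 303, 310, 309, 310, 308, 444, 548, 188, 173]
rim 76 [630, 632, 632, 380, 159, 312, 312, 307, 308, 314, 306, 306, 306, 501, 548, 155, 171]
20 407 431 tool [0.1072 0.0339 0.204 ] [0.1073 0.0434 0.2047] 0.0857 before [0.1079 0.0337 0.2072]
40 405 430 tool [0.1002 0.0336 0.2045] [0.1002 0.0435 0.2046] 0.0852 before [0.1011 0.0337 0.2091]
60 404 429 tool [0.093  0.0337 0.205 ] [0.0929 0.0436 0.2043] 0.0847 before [0.0937 0.0338 0.2094]
75 403 428 tool [0.0875 0.0338 0.2057] [0.0874 0.0438 0.2052] 0.084 before [0.0881 0.0339 0.2106]
plate 90 225 411 [ 0.0805 -0.0355  0.1912] [0.0803 0.0339 0.1893] 0.1004
plate 110 226 410 [ 0.0733 -0.0353  0.1902] [0.0733 0.0341 0.1904] 0.0993
plate 130 228 409 [ 0.066  -0.0349  0.1897] [0.066  0.0341 0.1902] 0.0995
plate 150 229 408 [ 0.0586 -0.0349  0.1894] [0.0585 0.0343 0.1908] 0.0989
plate 200 232 433 [ 0.039  -0.035   0.1902] [ 0.0665 -0.0002  0.0315] 0.2581
plate 250 235 402 [ 0.0181 -0.035   0.1904] [0.018  0.0342 0.1908] 0.0989
```

The plate's right side (tool y +0.0340) is practically on the edge line (+0.0337), so I'll back off 1.6 mm, trim the yaw and lower gently in steps.

```bash
python3 -m pendant '[[0,0,-0.0016,0,0.3],[0,0,0,0,0],[0,0,0,0.005,0],[0,0,0,0.004,0],[0,0,0,0,0],[0,0,0,0,0],[0,0,0,0,0]]'; python3 -m pendant '[[0,0,0,0.001,0],[0,0,0,0.001,0],[0,0,0,0,0],[0,0,0,0,0]]';python3 -m pendant '[[0,0,0,0.001,0],[0,0,0,0,0],[0,0,0,0,0]]'
```

```text
t: 7.12
eef_pos: [0.5596, 0.0699, 0.2795]
tool_rot: [-0.0, 0.738, 0.675, -0.0]
contact_force: [-0.3, -0.6, -1.3]
gripper_width: 0.156
grasp_force: 39.8
t: 7.45
eef_pos: [0.5596, 0.0698, 0.2777]
tool_rot: [-0.0, 0.738, 0.675, -0.0]
contact_force: [-0.5, -0.2, -1.7]
gripper_width: 0.156
grasp_force: 39.8
t: 7.7
eef_pos: [0.5596, 0.0698, 0.2767]
tool_rot: [-0.0, 0.738, 0.675, -0.0]
contact_force: [0.8, 0.4, -2.6]
gripper_width: 0.158
grasp_force: 39.8
```

```bash
python3 -m pendant '[[0,0,0,0.001,0],[0,0,0,0,0],[0,0,0,0,0]]';python3 -m pendant '[[0,0,0,0.0005,0],[0,0,0,0,0],[0,0,0,0,0]]'
```

```text
t: 7.95
eef_pos: [0.5597, 0.0699, 0.2757]
tool_rot: [0.0, 0.738, 0.675, 0.0]
contact_force: [-0.2, -0.7, -1.5]
gripper_width: 0.153
grasp_force: 39.8
t: 8.2
eef_pos: [0.5597, 0.0698, 0.2755]
tool_rot: [0.0, 0.738, 0.675, 0.0]
contact_force: [-0.5, -0.2, 0.1]
gripper_width: 0.157
grasp_force: 40.3
```

```bash
python3 -m pendant '[[0,0,0,0.0005,0],[0,0,0,0,0],[0,0,0,0,0]]';python3 -m pendant '[[0,0,0,0.0005,0],[0,0,0,0,0],[0,0,0,0,0]]'
```

```text
t: 8.45
eef_pos: [0.5597, 0.0697, 0.2752]
tool_rot: [0.0, 0.738, 0.675, 0.0]
contact_force: [-2.4, -0.6, 4.6]
gripper_width: 0.157
grasp_force: 40.9
t: 8.7
eef_pos: [0.5597, 0.0695, 0.2747]
tool_rot: [0.0, 0.738, 0.675, 0.0]
contact_force: [-2.3, -3.0, 5.9]
gripper_width: 0.155
grasp_force: 41.0
```

Contact came at underside height ≈0.081, the dowel's top. I'll ease off a little and slide toward the dowel.

```bash
python3 -m pendant '[[0,0,0,-0.0003,0],[0,0,0,0,0],[0,0,0,0,0],[0,0.002,0,0,0],[0,0.002,0,0,0],[0,0.002,0,0,0],[0,0.002,0,0,0],[0,0,0,0,0],[0,0,0,0,0]]'; python3 -m pendant '[[0,0.002,0,0,0],[0,0.002,0,0,0],[0,0,0,0,0],[0,0,0,0,0]]'
```

```text
t: 9.45
eef_pos: [0.5609, 0.0774, 0.2749]
tool_rot: [0.001, 0.738, 0.675, 0.001]
contact_force: [0.1, -4.4, 5.4]
gripper_width: 0.163
grasp_force: 40.9
t: 9.78
eef_pos: [0.5612, 0.0814, 0.2749]
tool_rot: [0.001, 0.738, 0.675, 0.0]
contact_force: [0.7, -4.7, 5.0]
gripper_width: 0.158
grasp_force: 41.0
```

```bash
python3 look.py w5
python3 - <<'E'
from h import *
f=np.load("w5.npz"); W,d,p=f["W"],f["d"],f["p"].astype(int)
o=bot.get_obs(); M=rot(o); e=np.array(o["eef_pos"])
for r in (20,40,60,75):
    m=(W[r,:,2]>.0835)&(W[r,:,2]<.089)&(np.arange(640)>380)&(np.arange(640)<450); c=np.nonzero(m)[0]
    if len(c): T=(W[r,c]-e)@M; print(r,"edge tool",T[0].round(4))
for r in (90,110,150,250):
    m=(W[r,:,2]<.092)&(np.arange(640)>200)&(np.arange(640)<420)&(p[r,:,0]>p[r,:,2]+40); c=np.nonzero(m)[0]; 
    if len(c): T=(W[r,c]-e)@M; print("plate",r,T[0].round(4),T[-1].round(4),W[r,c[-1],2].round(4))
E
```

```text
[0.5612 0.0814 0.2749] tool y deg -5.14
cover_pull 0.78 [318.0, 322.2] [0.5615 0.0902 0.1302] at z: [0.5567 0.0381 0.028 ]
cover_hole 0.45 [52.7, 412.6] [0.5089 0.0981 0.1751] at z: [ 0.3605 -0.0298  0.    ]
casing_face 0.65 [318.7, 141.4] [0.5662 0.1433 0.0853] at z: [0.5665 0.1428 0.075 ]
20 edge tool [0.1041 0.0343 0.1905]
40 edge tool [0.0974 0.0345 0.1897]
60 edge tool [0.0909 0.0345 0.1908]
75 edge tool [0.0858 0.0345 0.1911]
plate 90 [ 0.0805 -0.0353  0.1901] [0.0805 0.0347 0.1907] 0.0842
plate 110 [ 0.0734 -0.0353  0.1897] [0.0734 0.0341 0.1892] 0.0857
plate 150 [ 0.0587 -0.0354  0.1894] [0.0585 0.035  0.1926] 0.0823
plate 250 [ 0.018  -0.0352  0.1909] [0.0167 0.0355 0.1953] 0.0796
```

View pics/w5.png

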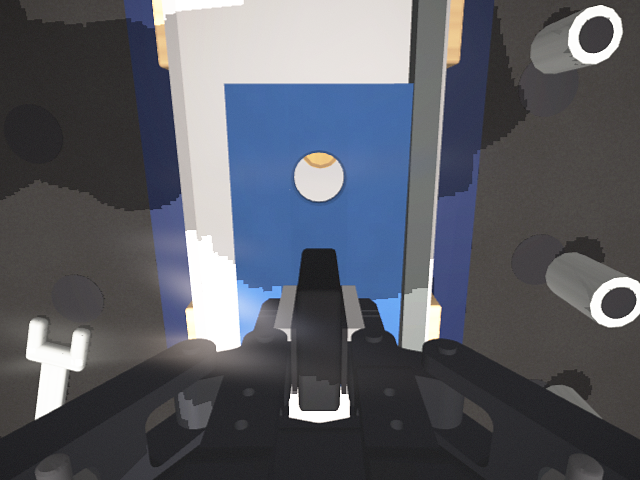

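The dowel shows through the hole, its rim bottom at (319,167) against the hole centre at (318,178). It's laterally centred with about 12 mm to go, so I'll keep sliding in small steps.

```bash
python3 -m pendant '[[0,0.002,0,0,0],[0,0.002,0,0,0],[0,0.002,0,0,0],[0,0.002,0,0,0],[0,0,0,0,0],[0,0,0,0,0]]'; python3 -m pendant '[[0,0.0015,0,0,0],[0,0.001,0,0,0],[0,0,0,0,0],[0,0,0,0,0]]'
cat > hole.py <<'E'
from h import *
import sys
p,d,K,R,t=cam("wrist"); q=p.astype(int); cv2.imwrite(f"pics/{sys.argv[1]}.png",p)
m=(q[...,2]>q[...,0]+40); m[:100]=0; m[240:]=0; m[:,:270]=0; m[:,370:]=0
v,u=np.nonzero(m); print("brass px",len(u),"u",u.min(),u.max(),"v",v.min(),v.max())
b=(q[...,0]<q[...,2]+40); b[:120]=0; b[235:]=0; b[:,:275]=0; b[:,365:]=0
n,l,s,c=cv2.connectedComponentsWithStats(b.astype(np.uint8)); i=1+s[1:,4].argmax(); print("hole px",s[i],c[i])
E
python3 hole.py w6
```

```text
t: 10.48
eef_pos: [0.5611, 0.0906, 0.2739]
tool_rot: [-0.001, 0.738, 0.675, -0.0]
contact_force: [-0.4, -0.1, -2.0]
gripper_width: 0.16
grasp_force: 39.9
t: 10.82
eef_pos: [0.5614, 0.0925, 0.2742]
tool_rot: [-0.0, 0.738, 0.675, -0.0]
contact_force: [0.2, 0.2, -2.1]
gripper_width: 0.156
grasp_force: 39.8
brass px 1246 u 304 342 v 156 195
hole px [ 294  153   50   49 1962] [318.50764526 177.08970438]
```

```bash
python3 -c "
import cv2;a=cv2.imread('pics/w6.png')[70:250,210:450];cv2.imwrite('pics/w6c.png',cv2.resize(a,None,fx=3.3,fy=3.3,interpolation=cv2.INTER_CUBIC))"
```

```text
(no output)
```

View pics/w6c.png

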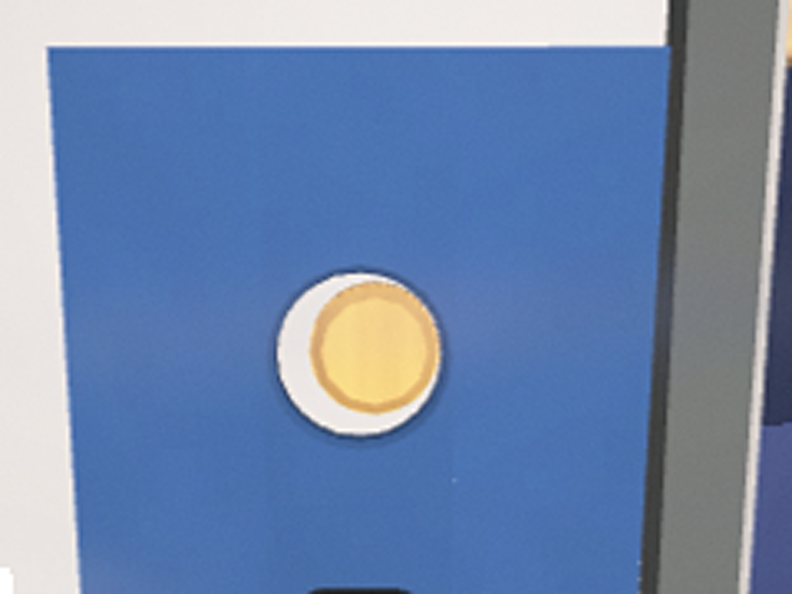

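The dowel is inside the hole's outline but about 1.9 mm to the right and 1.5 mm ahead of centre. I'll centre it, then lower gently.

```bash
python3 -m pendant '[[0,0.0012,0.0016,0,-0.3],[0,0,0,0,0],[0,0,0,0,0]]'; python3 hole.py w7; python3 -m pendant '[[0,0,0,0.001,0],[0,0,0,0,0],[0,0,0,0,0]]'
```

```text
t: 11.12
eef_pos: [0.5634, 0.0934, 0.2745]
tool_rot: [-0.0, 0.736, 0.677, 0.0]
contact_force: [0.3, 0.4, -2.7]
gripper_width: 0.157
grasp_force: 39.8
brass px 1245 u 299 338 v 158 197
hole px [ 294  153   50   50 1970] [318.45583756 177.0751269 ]
t: 11.42
eef_pos: [0.5633, 0.0933, 0.2735]
tool_rot: [0.0, 0.736, 0.677, -0.0]
contact_force: [0.8, -0.1, -2.4]
gripper_width: 0.156
grasp_force: 39.8
```

```bash
python3 -m pendant '[[0,0.0004,0,0.001,0],[0,0,0,0.001,0],[0,0,0,0,0],[0,0,0,0,0]]'; python3 -m pendant '[[0,0,0,0.001,0],[0,0,0,0,0],[0,0,0,0,0]]'; python3 hole.py w8
```

```text
t: 11.75
eef_pos: [0.5634, 0.0938, 0.2714]
tool_rot: [-0.0, 0.736, 0.677, -0.0]
contact_force: [0.1, -0.1, -1.6]
gripper_width: 0.156
grasp_force: 39.8
t: 12.0
eef_pos: [0.5634, 0.0937, 0.2705]
tool_rot: [-0.0, 0.736, 0.677, 0.0]
contact_force: [-0.6, 0.1, -1.7]
gripper_width: 0.155
grasp_force: 39.8
brass px 1301 u 299 338 v 160 200
hole px [ 294  153   50   49 1962] [318.47298675 177.06116208]
```

```bash
python3 -m pendant '[[0,-0.0007,0,0.0005,0],[0,0,0,0,0],[0,0,0,0,0]]'; python3 -m pendant '[[0,0,0,0.0005,0],[0,0,0,0,0],[0,0,0,0,0]]'; python3 -m pendant '[[0,0,0,0.0003,0],[0,0,0,0,0],[0,0,0,0,0]]'
```

```text
t: 12.3
eef_pos: [0.5633, 0.0929, 0.27]
tool_rot: [0.0, 0.736, 0.677, 0.0]
contact_force: [-0.7, -0.9, -2.4]
gripper_width: 0.155
grasp_force: 39.9
t: 12.55
eef_pos: [0.5633, 0.093, 0.2698]
tool_rot: [0.0, 0.736, 0.677, 0.0]
contact_force: [-1.1, 0.1, 2.9]
gripper_width: 0.155
grasp_force: 40.4
t: 12.8
eef_pos: [0.5633, 0.0931, 0.2697]
tool_rot: [0.0, 0.736, 0.677, 0.0]
contact_force: [-2.8, 0.7, 5.1]
gripper_width: 0.156
grasp_force: 41.0
```

The face is reached: 5.8 mm below the dowel-riding height, as expected. Now I'll release and rise.

```bash
python3 -m pendant '[[0,0,0,-0.0003,0],[0,0,0,0,0],[0.04,0,0,0,0],[0.04,0,0,0,0],[0.04,0,0,0,0],[0.04,0,0,0,0],[0.04,0,0,0,0],[0.04,0,0,0,0]]' 20; python3 -m pendant '[[0.04,0,0,-0.005,0],[0.04,0,0,-0.02,0],[0.04,0,0,-0.03,0],[0.04,0,0,-0.03,0],[0.04,0,0,-0.03,0],[0.04,-0.03,0,0,0],[0.04,0,0,0,0],[0.04,0,0,0,0]]'; python3 look.py w9
python3 - <<'E'
from h import *
f=np.load("w9.npz"); W,d,p=f["W"],f["d"],f["p"].astype(int)
B=(d>0)&(p[...,0]>p[...,2]+40)&(W[...,2]>.074)&(W[...,2]<.09)&(np.hypot(W[...,0]-.56,W[...,1]-.11)<.12)
B=cv2.morphologyEx(B.astype(np.uint8),cv2.MORPH_OPEN,np.ones((3,3)))>0
P=W[B]; print(len(P),np.linalg.lstsq(np.c_[P[:,:2]-[.566,.139],np.ones(len(P))],P[:,2],rcond=None)[0].round(4),cv2.minAreaRect(P[:,:2].astype(np.float32)*1000))
F=(d>0)&(W[...,2]>.06)&(W[...,2]<.095)&(np.abs(W[...,0]-.57)<.06)&(np.abs(W[...,1]-.21)<.01); print("face z",np.median(W[F][:,2]))
E
```

```text
t: 13.47
eef_pos: [0.5634, 0.093, 0.2694]
tool_rot: [0.0, 0.736, 0.677, 0.0]
contact_force: [0.2, 0.2, -0.2]
gripper_width: 0.467
grasp_force: 0.0
t: 14.13
eef_pos: [0.5607, 0.0612, 0.3852]
tool_rot: [0.001, 0.737, 0.676, 0.0]
contact_force: [-1.0, 0.7, -0.4]
gripper_width: 0.474
grasp_force: 0.0
[0.5607 0.0612 0.3852] tool y deg -5.0
cover_pull 0.9 [315.8, 189.0] [0.5612 0.0946 0.1253] at z: [0.5597 0.0805 0.028 ]
cover_pull 0.68 [120.8, 316.1] [ 0.3641 -0.0265  0.007 ] at z: [ 0.377  -0.0173  0.028 ]
cover_hole 0.84 [318.8, 106.2] [0.567  0.1416 0.08  ] at z: [0.5678 0.1455 0.    ]
casing_face 0.92 [319.1, 103.8] [0.5678 0.1434 0.0798] at z: [0.5678 0.1432 0.075 ]
17840 [-0.0008  0.0001  0.0792] ((564.3414306640625, 110.6248550415039), (130.0069580078125, 70.19166564941406), 85.39751434326172)
face z 0.07407064058562654
```

View pics/w9.png

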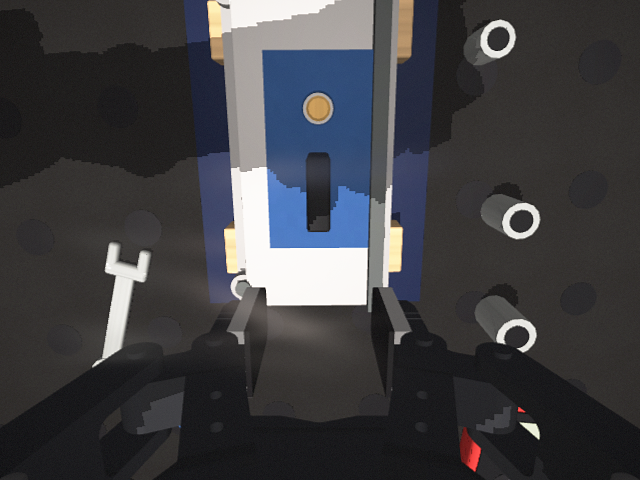

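The plate is home: the dowel sits centred in the hole at (318,107), the plate top is 5.1 mm above the face, and tilt is under 0.001 rad. It is parallel to the edge within 0.1°, and the gripper is clear.

```bash
python3 -c "
from station import bot; print(bot.hand_in())"
```

```text
the job is handed in; nothing more can be done
None
```

The cover plate is on the casing with the dowel in its hole, flat and parallel to the raised edge; the gripper has let go and the job is handed in (no verdict came back).

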